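# Clear, try and hold open the studio tool chest

## Robot

A 6-joint arm with a two-finger parallel gripper is mounted at the origin on the work surface. World frame = base frame: x ahead of the robot, y to its left, z up, the work surface at z = 0. Lengths are in mm, angles in rad, forces in N, time in s.
With the tool pointing down it reaches from about 275 to 750 mm from the base axis. Payload 10.2 kg.
Tool frame: the origin (TCP) lies at the very end of the fingers, on their centre line; the grasp point (between the pads) lies 19 mm behind it (ctrl.hold_point_z is the distance from the TCP to the grasp point, in mm); z points along the fingers, y is the direction in which the jaws open and shut (so a half turn about z gives the same grasp; the last joint's range is limited). The gripper opens to 85 mm and grips with 20 to 120 N. Pads are 22 mm wide; open, the fingers measure 114 mm over their backs; the gripper's body (76 mm by 85 mm) begins 54 mm behind the grasp point. The pads swing forward as they close: fully open they stand 13 mm farther back than shut.
Start: joints at [0.887, 0.313, 1.498, -0, 1.331, -0.223], TCP at [233.462, 470.241, 231.294] pointing down, gripper open.
Joint ranges: [-2.94, 2.94], [-0.97, 2.17], [0.19, 2.56], [-1.23, 4.37], [0.02, 3.11], [-2.88, 2.88]. Speed limits (rad/s): [2.39, 2.39, 3.01, 3.14, 3.14, 3.14].

## Interface

Orientations are given as a unit quaternion [w, x, y, z].
In Python, from rig import readout, cams, workorder, spotter, ctrl gives the robot as it stands.
- The arm moves only by the tool step_arm, never from a script. Its argument "plan" is text: rows parted by semicolons, each of 5 numbers parted by spaces: the shift along the tool's x, y, z in cm, then the turn about the tool's z in degrees, then the opening in per cent of the stroke, from 0 (shut) to 100 (fully open). In form: x y z twist gripper; .... A call has 1 to 10 rows; each row is the pose to reach, as a shift and turn from the pose commanded when the call began, along the tool's axes at that moment; what a row does not reach only later rows make up. A row lasts 1/10 s, in which the tool goes at most 50 mm and 8.59 degrees, less where a joint would pass 70% of its speed; a pose out of reach is approached as far as the arm can. A call with a gripper value outside its range is refused whole. The fingers move at their own pace and stop on an object; "grip_force" is the grip in N (left out, the last holds). Time passes only in rows, so rows that repeat a pose let the fingers close. It gives the time, the measured TCP pose, the force and the opening at its end, in the units of the state.
- readout.sense(): the state, without advancing time (a new reading comes with each control period).
- cams.capture(name): name is "scene" or "side" or "wrist"; returns (picture, depth): 420x560x3 uint8, red, green, blue; 420x560 float32, mm along the optical axis (not along the pixel's ray), 0 where there is no reading.
- cams.camera_info(name): a dict with "vfov" (degrees; the focal length in pixels is half the picture's height over the tangent of half this angle, whatever the lens; pixels are square), "cx", "cy" (the principal point, pixels), "rvec" (rotation vector, rad) and "tvec" (3), from world to camera coordinates, as OpenCV has them. Camera axes: x right, y down, z forward; pixel columns grow to the right and rows downward; lengths in mm; the calibration is good to about 2 mm. A picture is of the moment at which its call begins: read the wrist's pose just before it. camera_info takes no time and is no camera call; for the wrist camera it gives the pose at the moment of the call.
- workorder.finish_job(): hands the job in, once; it reports no verdict.
Trained networks look in the newest picture that a camera, given by its name, has taken for a name from the list of things; names that differ only in an ending like _2 or _b are one class to them, and where a whole thing is asked for, a point or a joint stands for the part that bears it (a point fixed in the world has none). Each returns a list of dicts, best first, with "conf" (0 to 1); they miss things now and then, are a little off and sometimes report something else, mostly with a low value. They report only what shows in the picture. A call takes as long as a camera call. They do not tell look-alikes from the thing itself.
- spotter.regions_of(camera, target): "pixels" (420x560 bool, what is visible of it) and "extent" ([centre column, centre row, width, height] in pixels, round what is visible of it).
The state is a dict: "time_s": time; "joints": joint angles; "dq": joint speeds; "tau": joint torques, N m; "eef_pos": TCP position; "ee_rot": TCP orientation; "force": force on the tool from outside, world axes, zero at the start; "wrist_torque": the same for the moment, N m; "grip_width": opening from 0.0 (shut) to 1.0 (fully open).
Only numpy, scipy, OpenCV 4.12 (cv2) and the standard library are available. Lean on these libraries where they do the work, as an engineer would, in place of code of your own. Each camera call takes 0.05 s, during which the arm holds its last target. There are 200 camera calls.

## Task

Take the yellow ear defenders off the lid of the plywood tool chest and hang them by their headband over the metal rail, one cup on each side. Then tug the lid up by its bar handle before touching the red catch: if it is caught, slide the catch all the way over to release it; if it comes up freely, just carry on. Raise the lid to about half open (45 degrees) and finish while holding it there by the handle, leaving the crock, jar and wooden rib alone.

Things in the scene. Friction and masses are not known exactly. Their poses are not given: they have to be found in the camera images.
- chest: Fixed plywood tool chest, left or right of the robot, 260 (x) x 280 (y) x 110 mm tall without lid; origin: centre of its underside, front to its own -x. Along the front a fixed deck (x -130 to -80 mm, top at 110 mm) carries the red catch; behind it is the lid. A hidden hook under the deck may or may not have hold of the lid at the start: nothing visible tells, the catch looks the same either way.
- lid (a joint): Lid angle in rad: 0 shut, grows as the front edge rises, stop at 1.7. Lid 206 x 280 x 12 mm, about 0.5 kg, top face 122 mm above the table when shut, hinged along its far (+x) edge; falls shut when let go. If hooked it lifts about 0.04 rad (7 mm at the handle), then stops firmly; if not, it comes up with about 3 N at the handle.
- lid_handle (a point): Centre of the dark steel bar handle on the lid near its front edge: round bar 10 mm in diameter, 100 mm long along chest y, its axis 34 mm above the lid's top face, 156 mm above the table and 48 mm in front of the chest's centre when shut. Axes are the lid's, which are the chest's when the lid is shut; turning about y as it opens.
- lid_hinge (a point): Point on the hinge axis (along chest y) at the middle of the lid's far edge, 110 mm above the table. With the lid shut, the handle's axis lies 176 mm in front of (-x) and 46 mm above it.
- catch (a joint): Travel of the red catch in m, 0 to 0.028; it begins within 3 mm of 0, slides along chest +y as it grows, stays where it is left (about 2 N of friction). Pushed all the way (beyond 0.022) it carries the hidden hook clear of the lid.
- catch_grip (a point): Centre of the top of the red catch knob: block 16 x 16 mm, standing 28 mm up from the front deck (top 138 mm above the table), 105 mm in front of the chest's centre. Moves with the catch; axes as the chest's.
- defenders: Loose ear defenders, 0.24 kg, standing on the lid on their two yellow cups, headband up: 152 mm wide along own y, 60 mm along x, 155 mm tall. Origin at the centre of the underside, z up. The cups (80 mm tall) leave a gap of 90 mm between them; the black headband makes an arch above, inner top 137 mm up.
- band_top (a point): Middle of the top face of the black headband pad, 155 mm above the cups' underside. The pad is a block 24 mm wide (x), 46 mm long (y), 18 mm thick (z); grip it across its 24 mm from above. Axes as the defenders'.
- rail: Fixed aluminium rail: round bar 16 mm in diameter along its own x, 260 mm between two posts that stand on light wood feet (30 x 160 x 18 mm). Origin on the table under the bar's middle.
- rail_mid (a point): Middle of the bar at its top, 155 mm above the table; x along the bar, which is free from -110 to 110 mm.
- crock: Bystander: blue ceramic crock of wooden tools, 90 mm across, 210 mm tall with its tools, beyond the work. Origin at the centre of the underside.
- glaze_jar: Bystander: white jar, 68 mm across, 85 mm tall, beyond the work. Origin at the centre of the underside.
- rib: Bystander: dark wooden potter's rib, a flat block 70 x 36 x 8 mm lying on the table in front of the robot, long along its own x. Origin at the centre of its underside.
There are look-alikes about, which are no part of the job. What is meant by the defenders is not blue, purple or turquoise, and is the larger of those in its own colour.

How it is judged (in metres and radians):
On the way, in this order (a step that is already met when the one before it is completed fails the run):
1. the ear defenders hang by the headband on the rail, let go (z of band_top in the frame of rail_mid between 0.004 and 0.032 m and y of band_top in the frame of rail_mid between -0.05 and 0.05 m and x of band_top in the frame of rail_mid between -0.11 and 0.11 m and angle between defenders's own z axis and vertical below 0.5 rad and contact force between defenders and rail above 0.8 N and contact force between defenders and the fingers below 0.1 N and linear speed of defenders below 0.05 m/s), for 0.2 s.
2. the lid is tugged up (at least 0.015 rad) with the red catch not yet moved by more than 5 mm (value of joint lid above 0.015 rad and distance of catch_grip from where it was at the start of the episode below 0.005 m), for 0.05 s.
At the end, for the whole second after the job is handed in: The ear defenders hang at rest by the headband on the rail (band top 4 to 32 mm above the bar, within 110 mm of its middle, tilted less than 0.5 rad, untouched), and the fingers hold the lid still at 0.5 to 1.1 rad with at least 0.5 N on it (all of step 1 and value of joint lid between 0.5 and 1.1 rad and velocity of joint lid between -0.1 and 0.1 rad/s and contact force between the fingers and lid above 0.5 N); the arm keeps its last pose, push and grip.
It fails at once if the crock moved by more than 40 mm or knocked over (distance of crock from where it was at the start of the episode above 0.04 m or angle between crock's own z axis and vertical above 0.5 rad).
It fails at once if the glaze jar moved by more than 40 mm or knocked over (distance of glaze_jar from where it was at the start of the episode above 0.04 m or angle between glaze_jar's own z axis and vertical above 0.5 rad).
It fails at once if the wooden rib moved by more than 40 mm (distance of rib from where it was at the start of the episode above 0.04 m).
It also fails if it takes over 67 s, if anything falls off the work surface, if the arm or the gripper's body presses on something with over 40 N, if the wrist force passes 120 N, or if a joint passes its speed limit or range.

## Working session

There is one attempt and no reset: what is moved stays moved. The work goes in short steps, Python scripts to look and compute and a tool call to move; the robot and the scene stay as the last step left them, time stands still between calls to the robot, and variables do not carry over. Pictures are saved under pics/ and viewed, about 8 in all and at most 12, crops included, and the job is handed in when it is done.

Besides the shell and the picture viewer there is one more tool, called after "Call:" by a JSON object that holds its "op" and its "data". step_arm: Moves the arm, as the interface text tells. Its arguments: {"type":"object","properties":{"plan":{"type":"string"},"grip_force":{"type":"number"}},"required":["plan"]}

```bash
mkdir -p pics
cat > h.py <<'E'
import numpy as np, cv2
from rig import readout, cams, workorder, spotter, ctrl
def cap(n):
    ci=cams.camera_info(n); im,d=cams.capture(n); return ci,im,d
def cloud(ci,d):
    f=210/np.tan(np.radians(ci['vfov'])/2)
    v,u=np.mgrid[:420,:560]
    P=np.stack([(u-ci['cx'])/f*d,(v-ci['cy'])/f*d,d],-1)
    R=cv2.Rodrigues(np.array(ci['rvec'],float))[0]
    W=(P-np.array(ci['tvec']).ravel())@R
    W[d<=0]=np.nan
    return W
def save(im,n): cv2.imwrite('pics/'+n,im[...,::-1])
E
python3 - <<'E'
from h import *
ims=[]
for n in ['scene','side']:
    ci,im,d=cap(n); W=cloud(ci,d); ims.append(im); np.savez(n+'.npz',W=W,im=im)
    print(n,ci['vfov'],ci['tvec'])
    for t in ['defenders','chest','lid','lid_handle','catch','rail','crock','glaze_jar','rib']:
        for r in spotter.regions_of(n,t)[:4]:
            p=W[r['pixels']]; p=p[~np.isnan(p[:,0])]
            if len(p): print(t,round(r['conf'],2),np.round(r['extent']),np.round(np.median(p,0)),np.round(np.percentile(p,[3],axis=0))[0],np.round(np.percentile(p,[97],axis=0))[0])
    save(im,n+'1.png')
print(readout.sense())
E
```

```text
scene 51.572903975276844 [ 344.07059563 -166.16586968 1499.7277774 ]
defenders 0.92 [267. 158.  34.  60.] [ 258. -269.   69.] [ 206. -362.    7.] [ 304. -216.  154.]
defenders 0.87 [225. 208.  62.  72.] [ 602. -187.  193.] [ 538. -279.  122.] [ 634. -128.  276.]
defenders 0.74 [160. 218.  23.  40.] [ 634. -397.   50.] [ 567. -456.    0.] [ 658. -372.  106.]
defenders 0.63 [141. 275.  54.  69.] [ 825. -310.   76.] [ 728. -350.   12.] [ 873. -274.  154.]
chest 0.62 [243. 231. 137. 118.] [ 608. -129.  119.] [ 416. -293.   13.] [674. -33. 127.]
lid 0.68 [239. 229. 127.  83.] [ 585. -137.  121.] [ 463. -296.  115.] [666. -40. 153.]
lid_handle 0.7 [240. 227. 135.  82.] [ 583. -136.  121.] [ 463. -295.  117.] [666. -40. 152.]
catch 0.63 [243. 325.  41.  80.] [822.  11. 114.] [772. -32.  21.] [849.  44. 199.]
catch 0.55 [284. 195.   4.   7.] [ 430. -123.  129.] [ 402. -145.  107.] [ 434. -115.  139.]
rail 0.6 [357. 308. 109. 136.] [676. 188.  18.] [444. 115.  -1.] [731. 260. 155.]
crock 0.56 [244. 325.  47.  84.] [823.  11. 114.] [773. -29.  25.] [849.  44. 199.]
glaze_jar 0.72 [200. 303.  3
[... 1380 characters left out ...]
-33.   0.] [410.   2.  11.]
{'time_s': 1.0, 'joints': array([ 8.86607501e-01,  3.12866867e-01,  1.49768547e+00,  2.97026635e-05,
        1.33100967e+00, -2.23389184e-01]), 'dq': array([-0.0009172 ,  0.00209079, -0.00272614, -0.00050861,  0.00039059,
       -0.00154385]), 'tau': array([ 9.84411417e-04, -4.12169909e+01, -2.59902781e+01, -1.44280766e-04,
        5.33927505e-04, -8.81457307e-07]), 'eef_pos': array([233.45412304, 470.2491401 , 231.31661497]), 'ee_rot': array([-6.24809685e-06,  2.28370231e-01,  9.73574361e-01,  2.00986426e-05]), 'force': array([-0.7692971 , -0.38396385, -0.76356348]), 'wrist_torque': array([-0.02629125,  0.03059433, -0.01603649]), 'grip_width': 1.0002909156352504}
```

Run:
```python
from h import *
a=np.load('scene.npz');b=np.load('side.npz')
# fits
for n,z in (('scene',a),('side',b)):
    W=z['W'];im=z['im'].astype(int)
    v=np.isfinite(W[...,0])
    def box(lo,hi): return W[v&(W>lo).all(-1)&(W<hi).all(-1)]
    def rect(p,t):
        if len(p)>5: print(n,t,len(p),np.round(p.mean(0),1),[np.round(x,1) for x in cv2.minAreaRect(p[:,:2].astype(np.float32))])
    rect(box([380,-350,116],[700,0,127]),'lidtop')
    p=box([520,-300,245],[660,-110,290]);rect(p,'band');
    p=box([520,-300,268],[660,-110,290]);rect(p,'bandtop')
    p=box([520,-300,205-80],[660,-110,200]);rect(p,'cups')
    p=box([440,-260,140],[530,-60,162]);rect(p,'handle')
    m=v&(im[...,0]>120)&(im[...,1]<70)&(im[...,2]<70)&(W>[380,-300,112]).all(-1)&(W<[480,0,145]).all(-1)
    rect(W[m],'catch')
    p=box([400,80,140],[760,290,165]);rect(p,'bar')
    p=box([400,80,10],[760,290,22]);rect(p,'feet')
```

```text
scene lidtop 4737 [ 574.4 -151.2  121.1] [array([ 551.2, -177.2]), array([244.4, 280.5]), np.float64(5.1)]
scene band 379 [ 598.9 -192.5  265.4] [array([ 594.8, -204.1]), array([107.9,  26. ]), np.float64(79.5)]
scene bandtop 177 [ 596.9 -202.   274.5] [array([ 594.9, -202.9]), array([52.5, 26. ]), np.float64(78.5)]
scene cups 1153 [ 604.  -199.2  167.5] [array([ 590.4, -202.9]), array([111.7, 171.3]), np.float64(9.2)]
scene handle 162 [ 489.1 -180.   156.2] [array([ 488.8, -182.7]), array([ 12.7, 108.9]), np.float64(4.8)]
scene catch 14 [ 426.5 -122.1  137. ] [array([ 425.7, -122.7]), array([11.9,  9.2]), np.float64(82.8)]
scene bar 749 [600.4 188.4 152. ] [array([586.6, 188.6]), array([ 16.4, 272.1]), np.float64(85.9)]
scene feet 1402 [618.8 190.3  16.4] [array([584.6, 188.5]), array([160.1, 293.1]), np.float64(86.0)]
side lidtop 5655 [ 542.4 -184.1  120.2] [array([ 544.1, -178.6]), array([246.8, 284.1]), np.float64(6.8)]
side band 399 [ 587.1 -216.6  265.2] [array([ 589.9, -207.1]), array([103.1,  25.9]), np.float64(81.5)]
side bandtop 184 [ 588.9 -207.4  274.1] [array([ 590.3, -206.3]), array([51.4, 25.4]), np.float64(81.4)]
side cups 1097 [ 581.4 -213.2  169.6] [array([ 596.2, -205.5]), array([113.8, 161. ]), np.float64(6.8)]
side handle 190 [ 483.5 -188.1  155.9] [array([ 483.9, -185.6]), array([ 12.5, 109.2]), np.float64(6.7)]
side catch 23 [ 420.9 -126.4  136. ] [array([ 421.8, -125.9]), array([14. , 12.1]), np.float64(2.5)]
side bar 491 [574.  185.3 149.7] [array([581. , 187.3]), array([ 21.9, 275.1]), np.float64(85.8)]
side feet 685 [567.6 182.1  15.7] [array([580.3, 185.6]), array([164.1, 291.8]), np.float64(85.5)]
```

View pics/scene1.png

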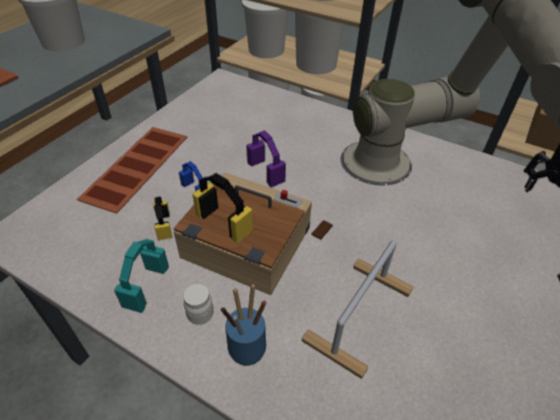

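View pics/side1.png

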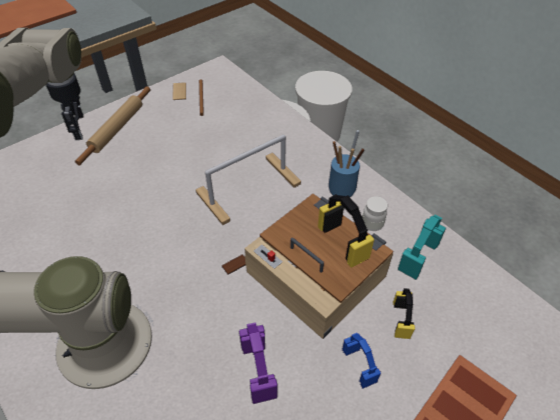

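The yellow defenders stand on the lid in both pictures, at about (225,208) in scene and (346,231) in side. The small yellow/black pair off the chest, at (162,217), is a look-alike. The rail is clear, and the chest is turned about 6°.

```bash
cat >> h.py <<'E'
from scipy.spatial.transform import Rotation as Ro
def go(x,y,z,yaz=None):
    "shift (cm, tool axes) and twist (deg) to world TCP target with jaw-axis azimuth yaz"
    s=readout.sense(); w,a,b,c=s['ee_rot']; R=Ro.from_quat([a,b,c,w]).as_matrix()
    d=R.T@(np.array([x,y,z])-s['eef_pos'])/10
    cur=np.degrees(np.arctan2(R[1,1],R[0,1])); t=0 if yaz is None else (cur-yaz+90)%180-90
    print('pos',np.round(s['eef_pos'],1),'yaz',round(cur,1),'tilt',np.round(R[:,2],3),'F',np.round(s['force'],1),'w',round(s['grip_width'],3),'t',s['time_s'],'| shift',np.round(d,2),'twist',round(t,1),'q',np.round(s['joints'],2))
E
python3 -c "
from h import *
go(233,470,360); go(592,-205,360,-9.5)"
```

```text
pos [233.5 470.2 231.3] yaz 63.6 tilt [-0.  0. -1.] F [-0.8 -0.4 -0.8] w 1.0 t 1.0 | shift [  0.03  -0.04 -12.87] twist 0 q [ 0.89  0.31  1.5   0.    1.33 -0.22]
pos [233.5 470.2 231.3] yaz 63.6 tilt [-0.  0. -1.] F [-0.8 -0.4 -0.8] w 1.0 t 1.0 | shift [-62.14 -44.54 -12.87] twist 73.1 q [ 0.89  0.31  1.5   0.    1.33 -0.22]
```

Call:
{"op": "step_arm", "data": {"plan": "0 0 -5 0 100; 0 0 -10 0 100; 0 0 -13 0 100; -62.1 -44.5 -13 73 100; -62.1 -44.5 -13 73 100; -62.1 -44.5 -13 73 100; -62.1 -44.5 -13 73 100; -62.1 -44.5 -13 73 100; -62.1 -44.5 -13 73 100; -62.1 -44.5 -13 73 100"}}

```text
time_s: 2.0
eef_pos: [398.1, 159.2, 361.5]
ee_rot: [0.0, 0.688, 0.726, 0.0]
force: [0.5, 0.5, 0.1]
grip_width: 1.0
```

```bash
python3 -c "
from h import *
go(592,-205,360,-9.5)"
```

```text
pos [398.1 159.2 361.5] yaz 3.1 tilt [ 0.001  0.    -1.   ] F [0.5 0.5 0.1] w 1.0 t 2.0 | shift [-37.41  17.41   0.16] twist 12.6 q [0.11 0.03 1.5  0.   1.61 0.05]
```

Call:
{"op": "step_arm", "data": {"plan": "-37 17.2 0 12.6 100; -37 17.2 0 12.6 100; -37 17.2 0 12.6 100; -37 17.2 0 12.6 100; -37 17.2 0 12.6 100; -37 17.2 0 12.6 100; -37 17.2 0 12.6 100; -37 17.2 0 12.6 100; -37 17.2 0 12.6 100; -37 17.2 0 12.6 100"}}

```text
time_s: 3.0
eef_pos: [591.7, -199.1, 360.0]
ee_rot: [-0.001, 0.762, 0.648, -0.0]
force: [-1.6, 0.2, -0.1]
grip_width: 0.997
```

```bash
cat > wr.py <<'E'
from h import *
import sys
ci,im,d=cap('wrist');W=cloud(ci,d);save(im,sys.argv[1]);np.savez('wrist.npz',W=W,im=im)
v=np.isfinite(W[...,0])
def rect(lo,hi,t):
    p=W[v&(W>lo).all(-1)&(W<hi).all(-1)]
    if len(p)>5: print(t,len(p),np.round(p.mean(0),1),'zmax',np.round(np.percentile(p[:,2],95),1),[np.round(x,1) for x in cv2.minAreaRect(p[:,:2].astype(np.float32))])
rect([540,-290,270],[650,-110,284],'bandtop')
rect([440,-290,140],[530,-80,165],'handle')
rect([400,80,135],[760,290,165],'bar')
E
python3 wr.py w1.png; python3 -c "
from h import *
go(592,-205,300,-9.5)"
```

```text
bandtop 2548 [ 594.4 -203.1  275.8] zmax 277.2 [array([ 594.4, -203.4]), array([48.6, 24. ]), np.float64(81.3)]
handle 1305 [ 488.3 -181.4  158.2] zmax 161.0 [array([ 487.5, -184. ]), array([ 10.3, 109.2]), np.float64(5.6)]
pos [ 591.5 -197.7  361. ] yaz -9.2 tilt [-0.     0.001 -1.   ] F [ 0.3 -0.2  0.3] w 1.0 t 3.05 | shift [-0.72  0.17  6.1 ] twist 0.3 q [-0.51  0.51  0.88  0.    1.75 -0.35]
```

View pics/w1.png

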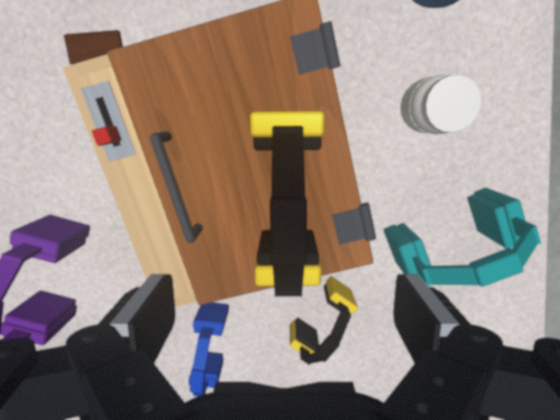

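Call:
{"op": "step_arm", "data": {"plan": "-0.5 0.4 0 -0.5 100; -0.5 0.4 4 -0.5 100; -0.5 0.4 8 -0.5 100; -0.5 0.4 9.9 -0.5 100; -0.5 0.4 9.9 -0.5 100; -0.5 0.4 9.9 -0.5 100"}}

```text
time_s: 3.65
eef_pos: [595.0, -202.9, 264.2]
ee_rot: [0.001, 0.758, 0.652, 0.0]
force: [-0.1, 0.1, 0.5]
grip_width: 0.997
```

```bash
python3 -c "
from h import *
go(594.4,-203.3,262,-8.7)"
```

```text
pos [ 595.  -202.9  264.2] yaz -8.6 tilt [ 0.002 -0.001 -1.   ] F [-0.1  0.1  0.5] w 0.997 t 3.65 | shift [-0.04 -0.05  0.22] twist 0.1 q [-0.51  0.53  1.09  0.    1.51 -0.36]
```

Call:
{"op": "step_arm", "data": {"plan": "0 0 0.1 0 0; 0 0 0.1 0 0; 0 0 0.1 0 0; 0 0 0.1 0 0; 0 0 0.1 0 0; 0 0 0.1 0 0; 0 0 0.1 0 0; 0 0 0.1 0 0", "grip_force": 45}}

```text
time_s: 4.45
eef_pos: [594.7, -203.5, 261.7]
ee_rot: [0.0, 0.759, 0.652, 0.0]
force: [-2.0, -0.2, 5.7]
grip_width: 0.266
```

```bash
python3 -c "
from h import *
go(594.4,-203.3,340,-4.2);go(584,187,340,-4.2)"
```

```text
pos [ 594.7 -203.5  261.7] yaz -8.7 tilt [ 0.001 -0.    -1.   ] F [-2.  -0.2  5.7] w 0.266 t 4.45 | shift [ 0.02 -0.03 -7.83] twist -4.5 q [-0.52  0.53  1.1  -0.    1.51 -0.36]
pos [ 594.7 -203.5  261.7] yaz -8.7 tilt [ 0.001 -0.    -1.   ] F [-2.  -0.2  5.7] w 0.266 t 4.45 | shift [38.44 -6.94 -7.84] twist -4.5 q [-0.52  0.53  1.1  -0.    1.51 -0.36]
```

Call:
{"op": "step_arm", "data": {"plan": "0 0 -2 0 0; 0 0 -4.5 0 0; 0 0 -8.5 0 0; 0 0 -8.5 0 0; 4 -0.7 -8.5 0 0; 8 -1.4 -8.5 -2 0; 12 -2.1 -8.5 -4.5 0; 16 -2.9 -8.5 -4.5 0; 20 -3.6 -8.5 -4.5 0; 20 -3.6 -8.5 -4.5 0"}}

```text
time_s: 5.45
eef_pos: [588.7, 4.2, 345.4]
ee_rot: [-0.001, 0.731, 0.683, 0.0]
force: [-0.5, -0.0, -2.2]
grip_width: 0.27
```

```bash
python3 wr.py w2.png; python3 -c "
from h import *
go(584,187,345,-4.2)"
```

```text
pos [588.9   1.8 345.2] yaz -4.0 tilt [-0.002  0.    -1.   ] F [ 0.2 -0.7 -2.4] w 0.268 t 5.5 | shift [18.44 -1.77  0.03] twist 0.2 q [-0.2   0.42  1.06  0.    1.67 -0.13]
```

Call:
{"op": "step_arm", "data": {"plan": "4 -0.4 0 0.2 0; 8 -0.8 0 0.2 0; 12 -1.2 0 0.2 0; 16 -1.6 0 0.2 0; 18.5 -1.8 0 0.2 0; 18.5 -1.8 0 0.2 0; 18.5 -1.8 0 0.2 0; 18.5 -1.8 0 0.2 0"}}

```text
time_s: 6.3
eef_pos: [585.0, 184.0, 345.8]
ee_rot: [-0.0, 0.734, 0.679, -0.0]
force: [0.3, -0.5, -2.1]
grip_width: 0.27
```

```bash
python3 wr.py w2.png; python3 -c "
from h import *
go(584,187.5,162,-4.2)
W=np.load('wrist.npz')['W'];v=np.isfinite(W[...,0])
p=W[v&(W>[430,80,-5]).all(-1)&(W<[740,300,300]).all(-1)&(W[...,2]>130)&(W[...,2]<340)]
print(len(p),np.percentile(p,[5,50,95],axis=0).round())
ci,im,d=cap('side');W=cloud(ci,d);v=np.isfinite(W[...,0])
save(np.hstack([np.load('wrist.npz')['im'][:,:],im])[::1],'c1.png')
b=np.hstack([np.load('wrist.npz')['im'],im]);save(cv2.resize(b,(800,300)),'c1.png')
"
```

```text
bar 4086 [584.1 189.9 152.3] zmax 154.9 [array([583.8, 188.8]), array([ 16.3, 273.7]), np.float64(86.0)]
pos [585. 184. 346.] yaz -4.5 tilt [-0. -0. -1.] F [-0.1 -0.4 -2. ] w 0.265 t 6.35 | shift [ 0.35 -0.12 18.4 ] twist -0.3 q [ 0.11  0.48  0.96 -0.    1.7   0.19]
8422 [[472. 179. 149.]
 [590. 225. 281.]
 [696. 255. 286.]]
```

View pics/c1.png

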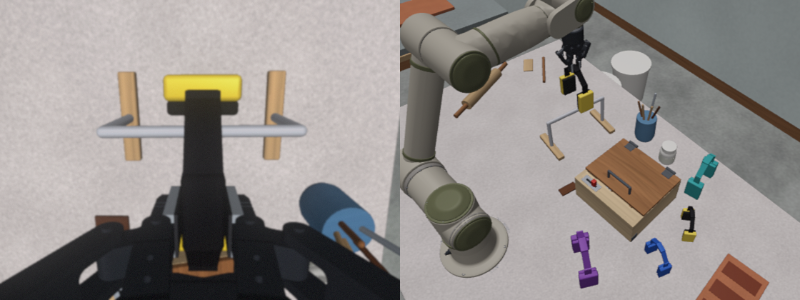

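The defenders are held upright above the rail: the band is over the bar with a cup on either side, and the bar lies at (584,189).

Call:
{"op": "step_arm", "data": {"plan": "0.45 -0.1 0 0 0; 0.45 -0.1 4 0 0; 0.45 -0.1 8 0 0; 0.45 -0.1 12 0 0; 0.45 -0.1 15 0 0; 0.45 -0.1 17 0 0; 0.45 -0.1 18 0 0; 0.45 -0.1 18.4 0 0; 0.45 -0.1 18.6 0 0; 0.45 -0.1 18.6 0 0"}}

```text
time_s: 7.4
eef_pos: [584.4, 190.1, 161.2]
ee_rot: [0.0, 0.734, 0.68, 0.001]
force: [0.1, -0.1, -2.8]
grip_width: 0.266
```

```bash
python3 -c "
from h import *
go(584,188.5,158,-4.2)"
```

```text
pos [584.4 190.1 161.2] yaz -4.4 tilt [ 0.001  0.    -1.   ] F [ 0.1 -0.1 -2.8] w 0.266 t 7.4 | shift [-0.16 -0.03  0.32] twist -0.2 q [ 0.12  0.57  1.31 -0.    1.27  0.2 ]
```

Call:
{"op": "step_arm", "data": {"plan": "-0.1 0 0.1 0 0; -0.1 0 0.1 0 0; -0.1 0 0.1 0 0"}}

```text
time_s: 7.7
eef_pos: [584.1, 189.0, 159.7]
ee_rot: [0.0, 0.734, 0.68, 0.0]
force: [0.3, 0.2, -2.0]
grip_width: 0.267
```

```bash
python3 -c "
from h import *
go(584,188.5,158,-4.2)"
```

```text
pos [584.1 189.  159.7] yaz -4.4 tilt [ 0.001  0.    -1.   ] F [ 0.3  0.2 -2. ] w 0.267 t 7.7 | shift [-0.05 -0.    0.17] twist -0.2 q [0.12 0.57 1.31 0.   1.26 0.2 ]
```

Call:
{"op": "step_arm", "data": {"plan": "0 0 0.1 0 0; 0 0 0.2 0 0; 0 0 0.25 0 0; 0 0 0.25 0 0"}}

```text
time_s: 8.1
eef_pos: [584.0, 189.1, 157.6]
ee_rot: [0.0, 0.733, 0.68, 0.0]
force: [-1.7, -0.9, 5.2]
grip_width: 0.27
```

Call:
{"op": "step_arm", "data": {"plan": "0 0 0 0 45; 0 0 0 0 45; 0 0 0 0 45; 0 0 -0.1 0 45; 0 0 -0.2 0 45; 0 0 -1 0 55; 0 0 -3 0 60; 0 0 -6 0 60; 0 0 -10 0 100; 0 0 -13 0 100"}}

```text
time_s: 9.1
eef_pos: [584.0, 189.1, 290.0]
ee_rot: [0.001, 0.733, 0.68, 0.001]
force: [-0.9, -0.6, 0.9]
grip_width: 0.917
```

```bash
python3 -c "
from h import *
ci,im,d=cap('scene');W=cloud(ci,d);v=np.isfinite(W[...,0])
p=W[v&(W>[500,120,160]).all(-1)&(W<[670,260,185]).all(-1)]
print(len(p),p.mean(0).round(1),np.percentile(p[:,2],98))
im2,_=cams.capture('side')
save(cv2.resize(np.hstack([im[200:410,300:580],im2[80:290,180:460]]),(800,420)),'c2.png')
go(584,188.5,300,-4.2); go(486.5,-184,300,5.6)"
```

```text
292 [587.9 188.4 168.9] 174.10226783308553
pos [585.  189.3 292.2] yaz -4.4 tilt [ 0.009  0.001 -1.   ] F [-0.4  0.3  0. ] w 0.998 t 9.2 | shift [-0.09 -0.09 -0.78] twist -0.2 q [0.12 0.48 1.09 0.   1.55 0.2 ]
pos [585.  189.3 292.2] yaz -4.4 tilt [ 0.009  0.001 -1.   ] F [-0.4  0.3  0. ] w 0.998 t 9.2 | shift [-37.97  -6.98  -0.91] twist -10.0 q [0.12 0.48 1.09 0.   1.55 0.2 ]
```

View pics/c2.png

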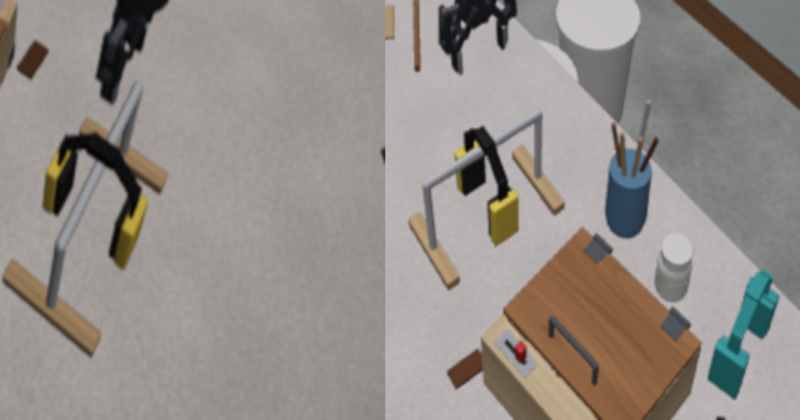

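The defenders hang upright on the bar with a cup on each side and the gripper clear; the band top measures 174 mm (173 expected). Now to the handle.

Call:
{"op": "step_arm", "data": {"plan": "-37.9 -7 0 -10 100; -37.9 -7 0 -10 100; -37.9 -7 0 -10 100; -37.9 -7 0 -10 100; -37.9 -7 0 -10 100; -37.9 -7 0 -10 100; -37.9 -7 0 -10 100; -37.9 -7 0 -10 100; -37.9 -7 0 -10 100; -37.9 -7 0 -10 100"}}

```text
time_s: 10.2
eef_pos: [485.1, -183.8, 286.6]
ee_rot: [-0.0, 0.672, 0.741, 0.0]
force: [-0.5, -0.0, -0.1]
grip_width: 0.998
```

```bash
python3 wr.py w3.png; python3 -c "
from h import *
go(487.3,-184,142,5.6)"
```

```text
handle 1834 [ 486.7 -180.3  159. ] zmax 160.8 [array([ 487.2, -183.7]), array([  9.8, 109.2]), np.float64(5.4)]
pos [ 485.3 -183.   286.7] yaz 5.6 tilt [-0.  0. -1.] F [ 0.3  0.8 -0.1] w 0.999 t 10.25 | shift [-0.13  0.19 14.47] twist 0.0 q [-0.59  0.26  1.42  0.    1.46 -0.69]
```

Call:
{"op": "step_arm", "data": {"plan": "-0.1 0.2 4 0 100; -0.1 0.2 8 0 100; -0.1 0.2 12 0 100; -0.1 0.2 14.4 0 100; -0.1 0.2 14.4 0 100; -0.1 0.2 14.4 0 0; -0.1 0.2 14.4 0 0; -0.1 0.2 14.4 0 0; -0.1 0.2 14.4 0 0; -0.1 0.2 14.4 0 0", "grip_force": 50}}

```text
time_s: 11.25
eef_pos: [487.5, -184.4, 143.3]
ee_rot: [0.0, 0.671, 0.741, 0.0]
force: [0.1, -0.4, 0.2]
grip_width: 0.147
```

Call:
{"op": "step_arm", "data": {"plan": "0 0 0 0 0; 0 0 0 0 0; 0 0 0 0 0"}}

```text
time_s: 11.55
eef_pos: [486.5, -184.5, 143.3]
ee_rot: [-0.001, 0.671, 0.741, -0.001]
force: [-7.5, 0.0, 6.8]
grip_width: 0.092
```

```bash
python3 -c "
from h import *
go(487.3,-184,147,5.6)"
```

```text
pos [ 486.5 -184.5  143.3] yaz 5.6 tilt [-0.002 -0.    -1.   ] F [-7.5  0.   6.8] w 0.092 t 11.55 | shift [ 0.04  0.08 -0.37] twist 0.0 q [-0.59  0.39  1.63 -0.    1.12 -0.68]
```

Call:
{"op": "step_arm", "data": {"plan": "0 0 -0.2 0 0; 0 0 -0.4 0 0; 0 0 -0.5 0 0; 0 0 -0.5 0 0; 0 0 -0.5 0 0"}}

```text
time_s: 12.05
eef_pos: [487.6, -184.4, 147.7]
ee_rot: [0.0, 0.671, 0.741, 0.0]
force: [0.7, -1.9, -3.6]
grip_width: 0.091
```

Call:
{"op": "step_arm", "data": {"plan": "0 0 -0.1 0 0; 0 0 -0.2 0 0; 0 0 -0.3 0 0; 0 0 -0.4 0 0; 0 0 -0.4 0 0"}}

```text
time_s: 12.55
eef_pos: [488.3, -184.3, 150.6]
ee_rot: [0.001, 0.672, 0.741, 0.001]
force: [11.6, -2.5, -18.0]
grip_width: 0.089
```

At 7 mm the pull jumped to 18 N (about 3 N if free), so the lid is hooked. I'll set it down, let go and work the catch.

Call:
{"op": "step_arm", "data": {"plan": "0 0 0.3 0 0; 0 0 0.6 0 0; 0 0 0.8 0 0; 0 0 0.8 0 0; 0 0 0.8 0 60; 0 0 0.8 0 100; 0 0 0.8 0 100; 0 0 -3 0 100; 0 0 -7 0 100; 0 0 -7 0 100"}}

```text
time_s: 13.55
eef_pos: [489.2, -185.2, 227.0]
ee_rot: [0.005, 0.671, 0.741, 0.001]
force: [-0.4, -0.1, -0.2]
grip_width: 0.995
```

Run:
```python
from h import *
ci,im,d=cap('wrist');W=cloud(ci,d)
v=np.isfinite(W[...,0]);i=im.astype(int)
m=v&(i[...,0]>110)&(i[...,1]<70)&(i[...,2]<70)&(W>[380,-220,130]).all(-1)&(W<[460,-60,145]).all(-1)
p=W[m];print(len(p))
if len(p)>5: print(p.mean(0),cv2.minAreaRect(p[:,:2].astype(np.float32)))
ci,im,d=cap('scene');print([np.round(r['extent']) for r in spotter.regions_of('scene','catch')[:2]])
go(424,-124,215,-84.4)
```

```text
620
[ 425.4125235  -123.97526864  137.1010134 ] ((425.13134765625, -124.23120880126953), (14.88921070098877, 15.273248672485352), 6.91594123840332)
[array([282., 195.,   6.,   7.]), array([357., 308., 114., 132.])]
pos [ 487.2 -184.1  221.3] yaz 5.6 tilt [-0.  0. -1.] F [-0.3 -0.   0.2] w 1.0 t 13.7 | shift [ 6.6  -5.7   0.63] twist -90.0 q [-0.59  0.31  1.53  0.    1.3  -0.69]
```

Call:
{"op": "step_arm", "data": {"plan": "6.6 -5.6 0 90 100; 6.6 -5.6 0 90 100; 6.6 -5.6 0 90 100; 6.6 -5.6 0 90 100; 6.6 -5.6 0 90 100; 6.6 -5.6 0 90 100; 6.6 -5.6 0 90 100; 6.6 -5.6 0 90 100; 6.6 -5.6 0 90 100; 6.6 -5.6 0 90 100"}}

```text
time_s: 14.7
eef_pos: [424.8, -123.8, 220.6]
ee_rot: [-0.001, 0.997, 0.081, -0.001]
force: [-0.4, 0.2, 0.0]
grip_width: 0.998
```

Call:
{"op": "step_arm", "data": {"plan": "0 0 0 0 100; 0 0 0 0 100; 0 0 0 0 100"}}

```text
time_s: 15.0
eef_pos: [425.1, -124.0, 221.4]
ee_rot: [-0.0, 0.996, 0.086, -0.0]
force: [-0.4, -0.4, 0.1]
grip_width: 1.0
```

```bash
python3 -c "
from h import *
go(424.8,-124.2,120,-84.4)"
```

```text
pos [ 425.1 -124.   221.4] yaz -80.1 tilt [-0.001  0.    -1.   ] F [-0.4 -0.4  0.1] w 1.0 t 15.0 | shift [-0.02  0.02 10.14] twist 4.3 q [-0.55  0.14  1.74  0.    1.26  0.85]
```

Call:
{"op": "step_arm", "data": {"plan": "0 0 0 4.3 100; 0 0 4 4.3 100; 0 0 8 4.3 100; 0 0 10 4.3 100; 0 0 10 4.3 100; 0 0 10 4.3 100; 0 0 10 4.3 0; 0 0 10 4.3 0; 0 0 10 4.3 0; 0 0 10 4.3 0", "grip_force": 30}}

```text
time_s: 16.0
eef_pos: [425.4, -124.2, 122.2]
ee_rot: [0.0, 0.999, 0.047, 0.0]
force: [-0.8, 0.5, 0.1]
grip_width: 0.33
```

Call:
{"op": "step_arm", "data": {"plan": "0 0 0 0 0; 0 0 0 0 0; 0 0 0 0 0; 0 0 0 0 0; 0 0 0 0 0"}}

```text
time_s: 16.5
eef_pos: [425.3, -124.2, 122.1]
ee_rot: [0.0, 0.999, 0.047, 0.0]
force: [-1.1, 0.4, 4.9]
grip_width: 0.171
```

Call:
{"op": "step_arm", "data": {"plan": "0 -0.5 0 0 0; 0 -1 0 0 0; 0 -1.5 0 0 0; 0 -2 0 0 0; 0 -2.4 0 0 0; 0 -2.6 0 0 0; 0 -2.7 0 0 0; 0 -2.8 0 0 0; 0 -2.8 0 0 0"}}

```text
time_s: 17.4
eef_pos: [422.8, -97.3, 122.1]
ee_rot: [0.001, 0.999, 0.047, 0.0]
force: [-2.3, -7.3, 3.2]
grip_width: 0.181
```

```bash
python3 -c "
from h import *
go(422,-96,122,-84.4)"
```

```text
pos [422.8 -97.3 122.1] yaz -84.6 tilt [ 0.001 -0.003 -1.   ] F [-2.3 -7.3  3.2] w 0.181 t 17.4 | shift [-0.06 -0.13  0.01] twist -0.2 q [-0.5   0.24  1.9  -0.    0.99  0.98]
```

The catch moved 27 mm and then met its stop at about 7 N. I'll release it and go back to the handle.

Call:
{"op": "step_arm", "data": {"plan": "0 0.1 0 0 40; 0 0.1 0 0 60; 0 0.1 0 0 100; 0 0.1 0 0 100; 0 0.1 -3 0 100; 0 0.1 -7 0 100; 0 0.1 -10 0 100; 0 0.1 -10 0 100"}}

```text
time_s: 18.2
eef_pos: [424.0, -97.8, 225.3]
ee_rot: [0.002, 0.999, 0.047, 0.003]
force: [-0.9, 0.0, -0.4]
grip_width: 0.998
```

```bash
python3 -c "
from h import *
ci,im,d=cap('wrist');W=cloud(ci,d)
v=np.isfinite(W[...,0]);i=im.astype(int)
m=v&(i[...,0]>110)&(i[...,1]<70)&(i[...,2]<70)&(W>[380,-220,130]).all(-1)&(W<[460,-60,145]).all(-1)
p=W[m];print(len(p),p.mean(0))
go(487.3,-184,222,5.6)"
```

```text
469 [422.48521829 -97.05552538 137.14818442]
pos [423.2 -97.4 223. ] yaz -84.6 tilt [ 0.003 -0.001 -1.   ] F [-0.3  0.4 -1.1] w 0.997 t 18.25 | shift [5.56 9.22 0.13] twist 89.8 q [-0.5   0.12  1.77  0.    1.26  0.98]
```

Call:
{"op": "step_arm", "data": {"plan": "5.6 9.2 0 -90 100; 5.6 9.2 0 -90 100; 5.6 9.2 0 -90 100; 5.6 9.2 0 -90 100; 5.6 9.2 0 -90 100; 5.6 9.2 0 -90 100; 5.6 9.2 0 -90 100; 5.6 9.2 0 -90 100; 5.6 9.2 0 -90 100; 5.6 9.2 0 -90 100"}}

```text
time_s: 19.25
eef_pos: [486.6, -183.2, 220.2]
ee_rot: [-0.001, 0.697, 0.717, -0.0]
force: [-0.3, -1.2, -1.6]
grip_width: 1.003
```

Call:
{"op": "step_arm", "data": {"plan": "0 0 0 -4.1 100; 0 0 0 -4.1 100"}}

```text
time_s: 19.45
eef_pos: [486.6, -183.3, 220.3]
ee_rot: [-0.001, 0.673, 0.74, -0.0]
force: [0.2, 0.1, -0.3]
grip_width: 1.005
```

```bash
python3 wr.py w4.png; python3 -c "
from h import *
go(487.3,-184,143,5.6)"
```

```text
bandtop 1319 [ 547.1 -168.8  280.5] zmax 283.8 [array([ 544.2, -172.3]), array([27.8, 14.7]), np.float64(57.5)]
handle 2977 [ 486.8 -179.4  159. ] zmax 160.8 [array([ 487.2, -183.4]), array([  9.9, 108.4]), np.float64(5.4)]
pos [ 486.7 -183.3  220.6] yaz 5.3 tilt [-0.002  0.001 -1.   ] F [-0.2  0.1 -0.5] w 1.002 t 19.5 | shift [-0.08  0.06  7.76] twist -0.3 q [-0.59  0.31  1.53  0.    1.3  -0.68]
```

Call:
{"op": "step_arm", "data": {"plan": "0 0 3 0 100; 0 0 6 0 100; 0 0 7.7 0 100; 0 0 7.7 0 100; 0 0 7.7 0 0; 0 0 7.7 0 0; 0 0 7.7 0 0; 0 0 7.7 0 0; 0 0 7.7 0 0; 0 0 7.7 0 0", "grip_force": 50}}

```text
time_s: 20.5
eef_pos: [486.4, -183.7, 145.2]
ee_rot: [-0.0, 0.673, 0.74, -0.001]
force: [-5.8, -0.8, 5.4]
grip_width: 0.092
```

Call:
{"op": "step_arm", "data": {"plan": "0 0 0 0 0; 0 0 0 0 0; 0 0 -0.3 0 0; 0 0.1 -0.6 0 0; 0 0.2 -0.9 0 0; 0 0.3 -1.2 0 0; 0 0.3 -1.2 0 0"}}

```text
time_s: 21.2
eef_pos: [489.8, -183.3, 157.0]
ee_rot: [-0.0, 0.673, 0.74, -0.0]
force: [-3.6, -2.9, -3.3]
grip_width: 0.093
```

```bash
python3 -c "
from h import *
go(487.3,-184,143,5.6)
r=np.hypot(176,46);a=np.arctan2(46,176)
for t in np.arange(0,.81,.1): print(round(t,2),np.round([(176-r*np.cos(a+t))/10,-(r*np.sin(a+t)-46)/10],2))"
```

```text
pos [ 489.8 -183.3  157. ] yaz 5.4 tilt [-0.001 -0.    -1.   ] F [-3.6 -2.9 -3.3] w 0.093 t 21.2 | shift [-0.04 -0.25  1.4 ] twist -0.2 q [-0.58  0.38  1.61 -0.    1.15 -0.68]
0.0 [ 0. -0.]
0.1 [ 0.55 -1.73]
0.2 [ 1.26 -3.4 ]
0.3 [ 2.15 -5.  ]
0.4 [ 3.18 -6.49]
0.5 [ 4.36 -7.87]
0.6 [ 5.67 -9.13]
0.7 [  7.1  -10.26]
0.8 [  8.64 -11.23]
```

The lid is now free: 12 mm of lift for about 3 N. I'll follow the hinge arc.

Call:
{"op": "step_arm", "data": {"plan": "0 0.2 -0.55 0 0; 0 0.5 -1.4 0 0; 0 0.9 -2.2 0 0; 0 1.35 -3.0 0 0; 0 1.8 -3.8 0 0; 0 2.3 -4.55 0 0; 0 2.85 -5.3 0 0; 0 3.4 -6.0 0 0; 0 4.0 -6.65 0 0; 0 4.0 -6.65 0 0"}}

```text
time_s: 22.2
eef_pos: [529.4, -179.6, 225.5]
ee_rot: [-0.0, 0.673, 0.74, -0.001]
force: [-13.9, -2.1, 6.7]
grip_width: 0.09
```

Call:
{"op": "step_arm", "data": {"plan": "0 0.4 -0.75 0 0; 0 1.1 -1.35 0 0; 0 1.8 -1.95 0 0; 0 2.5 -2.5 0 0; 0 3.2 -2.95 0 0; 0 3.75 -3.3 0 0; 0 3.75 -3.3 0 0; 0 3.75 -3.3 0 0; 0 3.75 -3.3 0 0"}}

```text
time_s: 23.1
eef_pos: [567.2, -175.9, 257.9]
ee_rot: [0.001, 0.673, 0.74, 0.0]
force: [-7.9, -1.3, 4.6]
grip_width: 0.092
```

Run:
```python
from h import *
go(570,-176,256,5.6)
ci,im,d=cap('side');W=cloud(ci,d);v=np.isfinite(W[...,0])
ci2,im2,d2=cap('scene')
c=np.radians(5.6);X=np.array([np.cos(c),np.sin(c)])
ctr=np.array([487.2,-184])+48*X
for w in (W,cloud(ci2,d2)):
    L=(w[...,:2]-ctr)@np.array([[np.cos(c),-np.sin(c)],[np.sin(c),np.cos(c)]])
    m=np.isfinite(w[...,0])&(np.abs(L[...,1])>60)&(np.abs(L[...,1])<135)&(L[...,0]>-70)&(L[...,0]<120)&(w[...,2]>125)&(w[...,2]<300)
    if m.sum()>20:
        k=np.polyfit(L[...,0][m],w[...,2][m],1);print(m.sum(),'angle',np.arctan(-k[0]))
    p=w[np.isfinite(w[...,0])&(w>[500,120,160]).all(-1)&(w<[670,260,185]).all(-1)]
    print('band',len(p),np.percentile(p[:,2],98))
save(cv2.resize(np.hstack([im,im2]),(800,300)),'c3.png')
```

```text
pos [ 567.2 -175.9  257.9] yaz 5.4 tilt [ 0.001 -0.001 -1.   ] F [-7.9 -1.3  4.6] w 0.092 t 23.1 | shift [-0.03  0.28  0.19] twist -0.2 q [-0.5   0.45  1.23 -0.    1.46 -0.59]
1109 angle 0.737785493929289
band 90 173.4634863070194
4177 angle 0.7643891979874604
band 296 174.22909772632443
```

View pics/c3.png

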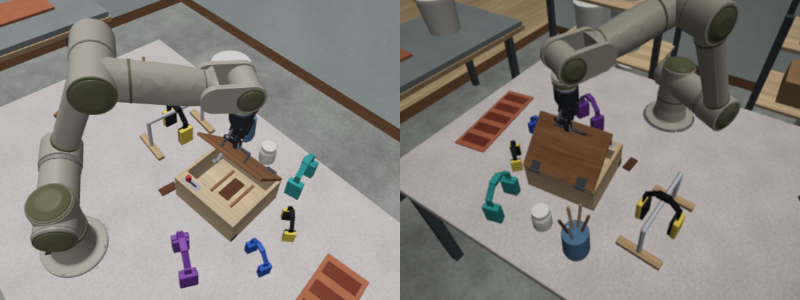

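Call:
{"op": "step_arm", "data": {"plan": "0 0 0 0 0; 0 0 0 0 0; 0 0 0 0 0; 0 0 0 0 0; 0 0 0 0 0"}}

```text
time_s: 23.7
eef_pos: [567.2, -176.0, 257.9]
ee_rot: [0.001, 0.673, 0.74, 0.0]
force: [-6.5, -1.3, 4.8]
grip_width: 0.092
```

```bash
python3 -c "
from h import *
go(570,-176,256,5.6); print(workorder.finish_job())"
```

```text
pos [ 567.2 -176.   257.9] yaz 5.4 tilt [ 0.001 -0.001 -1.   ] F [-6.5 -1.3  4.8] w 0.092 t 23.7 | shift [-0.03  0.28  0.19] twist -0.2 q [-0.5   0.45  1.23 -0.    1.46 -0.59]
the job is handed in; nothing more can be done
None
```

The job is done and handed in at 23.7 s of the 67 s allowed; the hand-in gives no verdict.

- **Defenders:** they hang over the middle of the rail, upright, with one cup on each side. The band top measures 173–174 mm, about 19 mm above the bar, and they are let go.
- **Tug and catch:** tugged before the catch was touched, the lid stopped firmly at about 7 mm with 18 N, so it was hooked. I lowered it and slid the red catch 27 mm to its stop. On the second lift it came up freely with about 3 N.
- **Lid:** it is held by the handle at about 0.74 rad (side camera) to 0.76 rad (scene camera), roughly 43°. The arm stood still over the last 0.6 s.
- **Bystanders:** the crock, jar and rib look unmoved in the last pictures; I did not measure them again.

No check failed. The only disagreement was the 0.03 rad between the two cameras on the lid angle. The wrist still reads about 8 N because the gripper sits slightly inside the hinge's arc.

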